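# Press a cast into its mounting plate and hold it while the bond grabs

### The arm

A 6-joint arm with a two-finger parallel gripper is mounted at the origin on a cart in front of the work surface, level with it; the furniture and walls round the work are solid. World frame = base frame: x ahead of the robot, y to its left, z up, the work surface at z = 0. Lengths are in mm, angles in degrees, forces in N, time in s.
With the tool pointing down it reaches from about 300 to 850 mm from the base axis. Payload 4.2 kg.
Tool frame: the origin (TCP) lies on the centre line of the jaws, within the pads' length; the fingertips stand 14 mm ahead of it and the grasp point (between the pads) lies 5 mm behind it (env.finger_overhang is the z of the fingertips in the tool frame, in mm); z points along the fingers, y is the line along which they close (so a half turn about z gives the same grasp; the last joint's range is limited). The gripper opens to 91 mm and grips with 3 to 60 N. Pads are 32 mm wide; open, the fingers measure 118 mm over their backs; the gripper's body (76 mm by 178 mm) begins 60 mm behind the grasp point.
Start: joints at [73.224, 18.312, 89.639, -0, 72.044, -1.146], TCP at [154.923, 553.751, 227.976] pointing down, gripper open.
Joint ranges: [-177.97, 177.97], [-48.28, 115.42], [12.27, 149.76], [-77.06, 257.06], [2.81, 150.46], [-146.56, 146.56]. Speed limits (degrees/s): [147.25, 147.25, 180, 180, 180, 180].

### API

Orientations are given as [roll, pitch, yaw] about the fixed x, y, z axes, in that order (R = Rz(yaw) Ry(pitch) Rx(roll)).
In Python, from workcell import sensors, viewer, env gives the robot as it stands. The module is installed in compiled form; this text tells all that it offers.
- The arm moves only by the tool step_arm, never from a script. Its argument "plan" is one flat list of numbers, 6 for each row, row after row: the shift along the tool's x, y, z in cm, then the turn, a rotation vector about the tool's x, y, z in rad. In form: [x, y, z, wx, wy, wz, x, y, z, wx, wy, wz, ...]. A call has 1 to 5 rows; each row shifts and turns the commanded pose from where the row before left it, along the tool's axes as they then stand; what a row does not reach is not made up. A row lasts 1/12 s, in which the tool goes at most 41.7 mm and 7.16 degrees, less where a joint would pass 70% of its speed; a pose out of reach is approached as far as the arm can. A call is refused whole if a number of a shift passes 4.17 or a number of a turn 0.125, either way. A call with a gripper value outside its range is refused whole. "hand" is the finger opening in cm, from 0 to 9.12, set as the call begins (left out, the last holds). The fingers move at their own pace and stop on an object; "newtons" is the grip in N (left out, the last holds). Time passes only in rows, so rows that do not move let the fingers close. It gives the time, the measured TCP pose, the force, the opening and the grip force at its end, in the units of the state.
- sensors.state(): the state, without advancing time (a new reading comes with each control period).
- viewer.grab_frame(name): name is "scene" or "top" or "wrist"; returns a dict with "img" (420x560x3 uint8, red, green, blue), "fx", "fy", "cx", "cy" (pixels), "position" and "attitude" of the camera in the world. Camera axes: x right, y down, z forward; pixel columns grow to the right and rows downward; lengths in mm; the calibration is good to about 2 mm. A picture is of the moment at which its call begins. There is no depth.
- env.job_done(): hands the job in; it is judged then, once.
Trained networks look in a picture, given as the dict that the camera call returned (one of the last four; its "shot" number tells which), for a name from the list of things; names that differ only in an ending like _2 or _b are one class to them, and where a whole thing is asked for, a point or a joint stands for the part that bears it (a point fixed in the world has none). Each returns a list of dicts, best first, with "score" (0 to 1); they miss things now and then, are a little off and sometimes report something else, mostly with a low value. They report only what shows in the picture. A call takes as long as a camera call. They do not tell look-alikes from the thing itself.
- viewer.boxes_of(name, picture): "location" ([column, row] in pixels, amid what is visible of it).
- viewer.pinpoint(name, picture): "location" ([column, row] in pixels: a listed point, or the origin of a listed thing).
The state is a dict: "time_s": time; "qpos": joint angles; "qvel": joint speeds; "effort": joint torques, N m; "ee_pos": TCP position; "ee_rot": TCP orientation; "force": force on the tool from outside, world axes, zero at the start; "torque": the same for the moment, N m; "gripper_width": finger opening in mm; "gripper_force": force on a finger pad.
Only numpy, scipy, OpenCV 4.12 (cv2) and the standard library are available. Lean on these libraries where they do the work, as an engineer would, in place of code of your own. Each camera call takes 0.05 s, during which the arm holds its last target. There are 200 camera calls.

### The job

The stone cast in its white mounting plate is ready to be bonded: push the plate, without touching the cast, across the bed of the lever press until it sits square and flush against both fences of the corner. Then swing the press's spring-return lever toward you until the rubber pad bears on the teeth and its sprung stem has gone 10 mm up into the sleeve (about 15 N, the black ring on the stem just reaching the sleeve); going on to the lever's stop would crush the cast. The bond needs steady pressure, so finish while still holding the lever there, and leave the other things on the bench alone.

Things in the scene. Friction and masses are not known exactly. Their poses are not given: they have to be found in the camera images.
- press: Grey bench lever press, base 240 x 155 mm, fixed; place and yaw (up to 13 deg) vary. Origin: on the worktop under the vertical ram axis; x points to its column (away from the robot), y to its open left side. Steel bed 16 mm up: x -100..+51, y -55..+92 mm. Overhead the raised pad (46 x 60 mm) is 64 mm up; the head (25 mm to -x and to each side of the axis) begins 104 mm up and ends 166 mm up.
- press_corner (a point): Corner where the two fence faces meet, at bed height; axes as the press. Fences are 14 mm high, 10 mm thick: rear one runs along y (face at press x = +33 mm, up to y = +77), side one along x (face at press y = -40.5 mm, out to x = -80). A plate fully home has its centre 33 mm to -x and 40.5 mm to +y of this point.
- mount_plate: White plastic mounting plate, a shallow tray 66 x 81 mm (its x, y), 10 mm high, rim 5 mm wide, floor 5 mm thick; about 170 g with the cast. Lies loose on the press bed, out of the corner by some cm, turned up to 15 deg. Origin: centre of the underside, on the bed; z up. Home: its x, y axes parallel to the press's.
- cast: Tan stone cast of a dental arch, 52 x 67 mm, 26 mm high, lying loose in the plate (2 mm play all round), teeth up. Origin: centre of its underside, on the plate's floor; its tooth tips are 47 mm above the press's origin.
- press_lever (a joint): Lever angle, rad: 0 at rest (leaning 0.25 rad back from upright, to the column), grows as the ball swings toward the robot (press -x) and down; stop at 1.85. Drives the ram down 20 mm per rad. A spring carries it back when let go: about 3 N at the ball at rest, 6 N when pressed. Pad meets the teeth at about 0.85; the right hold is at about 1.35 (ball 195 mm up, 85 mm to -x of the ram axis).
- press_foot (a joint): How far the sprung stem of the pressure foot has been pushed up into the ram's sleeve, m: 0 when free, 0.0195 when bottomed. Spring 1.5 N per mm, so 0.010 is about 15 N on the cast. The black ring on the stem reaches the sleeve at about 0.010.
- press_ball (a point): Centre of the black ball, 28 mm diameter, at the lever's end, 130 mm from the pivot; at rest about 262 mm above the worktop, 70 mm to the right (press -y) of the ram axis. Free from above: pinch it between the fingers (closing along the press's y; it turns between them).
- press_pivot (a point): Lever pivot, 136 mm above the press's origin, 31 mm to +x and 70 mm to -y of the ram axis; the hinge axis runs along the press's y.
- pink_cast: Bystander: pink cast, 53 x 65 x 28 mm, on the worktop right of and in front of the press; origin centre of underside.
- dropper: Bystander: small white dropper bottle, 26 mm diameter, 56 mm tall, in front of the press; origin centre of underside.
- mould: Bystander: light blue silicone mould, 56 x 69 x 18 mm, right of the press's back; origin centre of underside.
- bench_jar: Bystander: small round jar with a lid, 36 mm diameter, 43 mm tall, to the right in front; origin centre of underside.
There are look-alikes about, which are no part of the job. What is shaped like the cast but blue or turquoise is not meant.

How it is judged (in metres and radians):
On the way, in this order (a step that is already met when the one before it is completed fails the run):
1. the plate is square and flush in the fence corner (within 2.5 mm of both fences, 2 degrees), the pad still raised (x of mount_plate in the frame of press_corner above -0.0355 m and y of mount_plate in the frame of press_corner below 0.043 m and angle between the x axis of mount_plate and the x axis of press, either way round below 0.035 rad and value of joint press_lever below 0.5 rad), for 0.2 s.
2. the lever has brought the pad down on the cast (value of joint press_lever above 0.7 rad and contact force between press_foot and cast above 3 N), for 0.2 s.
At the end, for the whole second after the job is handed in: The robot still holds the lever so that the foot's stem is 8 to 12 mm up in its sleeve and the pad presses the cast with 10 to 21 N; the plate is within 2.5 mm of both fences and 2 degrees of square; the cast lies flat in the plate (value of joint press_foot between 0.008 and 0.012 m and contact force between press_foot and cast between 10 and 21 N and contact force between any of the fingers, the arm and press_lever above 0.5 N and x of mount_plate in the frame of press_corner above -0.0355 m and y of mount_plate in the frame of press_corner below 0.043 m and angle between the x axis of mount_plate and the x axis of press, either way round below 0.035 rad and horizontal distance between cast and mount_plate below 0.006 m and angle between cast's own z axis and vertical below 0.08 rad); the arm keeps its last pose, push and grip.
It fails at once if the cast is crushed (over 25 N from the pad) (contact force between press_foot and cast above 25 N).
It fails at once if the fingers push on the cast (contact force between the fingers and cast above 1 N).
It fails at once if a bystander is disturbed (distance of any of pink_cast, dropper, mould, bench_jar from where it was at the start of the episode above 0.02 m).
It also fails if it takes over 72 s, if anything falls off the work surface, if the arm or the gripper's body presses on something with over 40 N, if the wrist force passes 120 N, or if a joint passes its speed limit or range.

## Working session

There is one attempt and no reset: what is moved stays moved. The work goes in short steps, Python scripts to look and compute and a tool call to move; the robot and the scene stay as the last step left them, time stands still between calls to the robot, and variables do not carry over. Pictures are saved under pics/ and viewed, at most 10 in all, crops included, and the job is handed in when it is done.

Besides the shell and the picture viewer there is one more tool, called by a JSON object that holds its "name" and its "arguments", one argument or row to a line. step_arm: Moves the arm, as the interface text tells. Its arguments: {"type":"object","properties":{"plan":{"type":"array","items":{"type":"number"}},"hand":{"type":"number"},"newtons":{"type":"number"}},"required":["plan"]}

```bash
mkdir -p pics; cat > h.py <<'E'
import numpy as np, cv2
from scipy.spatial.transform import Rotation as R
from workcell import sensors, viewer, env
def cam(p):
    a=np.array(p["attitude"],float)
    M=R.from_euler('xyz',a,degrees=True).as_matrix() if a.size==3 else (a if a.shape==(3,3) else R.from_quat(a).as_matrix())
    return np.array(p["position"],float),M
def ray(p,uv):
    c,M=cam(p); d=M@np.array([(uv[0]-p["cx"])/p["fx"],(uv[1]-p["cy"])/p["fy"],1]); return c,d/np.linalg.norm(d)
def onz(p,uv,z):
    c,d=ray(p,uv); return c+d*(z-c[2])/d[2]
def proj(p,X):
    c,M=cam(p); q=(np.atleast_2d(X)-c)@M; return np.c_[p["fx"]*q[:,0]/q[:,2]+p["cx"],p["fy"]*q[:,1]/q[:,2]+p["cy"]]
def tri(obs):
    A=np.zeros((3,3));b=np.zeros(3)
    for p,uv in obs:
        c,d=ray(p,uv);P=np.eye(3)-np.outer(d,d);A+=P;b+=P@c
    return np.linalg.solve(A,b)
def save(p,n,s=1):
    cv2.imwrite(f'pics/{n}.png',cv2.cvtColor(p["img"],cv2.COLOR_RGB2BGR))
E
python3 - <<'E'
from h import *
np.set_printoptions(precision=1,suppress=True)
P={n:viewer.grab_frame(n) for n in("scene","top","wrist")}
for n,p in P.items():
    save(p,n+'0'); print(n,p["fx"],p["cx"],p["cy"],p["position"],p["attitude"])
cv2.imwrite('pics/st0.png',cv2.cvtColor(cv2.resize(np.hstack([P["scene"]["img"],P["top"]["img"]]),(800,300)),cv2.COLOR_RGB2BGR))
for k in "press press_corner mount_plate cast press_ball press_pivot pink_cast dropper mould bench_jar".split():
    for n,p in P.items():
        print(k,n,[(np.round(d["location"],1).tolist(),round(d["score"],2)) for d in viewer.pinpoint(k,p)][:3])
print(sensors.state())
E
```

```text
scene 535.5652072739102 280.84269169869725 207.9057396682022 [-236.2 -876.  1074. ] [-128.5    0.4  -40.5]
top 513.783615206248 287.38756724068577 210.81172053955288 [ 275.2 -102.5 1368.1] [-170.4    4.8  -89.8]
wrist 314.5743462073535 274.35214857769427 206.76016170855948 [ 87.7 571.3 384.4] [165.7   0.1  74.3]
press scene [([256.8, 221.2], 0.56), ([258.6, 280.2], 0.17)]
press top [([237.3, 203.8], 0.79)]
press wrist []
press_corner scene [([272.7, 223.4], 0.55)]
press_corner top [([260.0, 193.9], 0.63)]
press_corner wrist []
mount_plate scene [([285.1, 296.6], 0.61), ([249.4, 214.8], 0.57)]
mount_plate top [([227.8, 203.9], 0.51)]
mount_plate wrist []
cast scene [([377.4, 268.8], 0.72), ([157.4, 239.7], 0.65), ([248.9, 218.3], 0.47)]
cast top [([229.9, 203.8], 0.58), ([185.0, 300.5], 0.56), ([328.4, 147.0], 0.54)]
cast wrist []
press_ball scene [([286.5, 161.7], 0.54)]
press_ball top []
press_ball wrist []
press_pivot scene [([275.0, 198.7], 0.66)]
press_pivot top [([259.1, 188.7], 0.61)]
press_pivot wrist []
pink_cast scene [([284.3, 293.4], 0.9)]
pink_cast top [([347.7, 250.3], 0.88)]
pink_cast wrist []
dropper scene [([256.7, 279.6], 0.56)]
dropper top [([310.1, 256.8], 0.46)]
dropper wrist []
mould scene [([346.0, 238.2], 0.71)]
mould top [([328.0, 149.1], 0.59)]
mould wrist []
bench_jar scene [([320.7, 329.2], 0.82), ([275.5, 197.5], 0.17)]
bench_jar top [([394.2, 249.0], 0.52)]
bench_jar wrist []
{'time_s': 1.65, 'qpos': array([73.2, 18.3, 89.6,  0. , 72. , -1.1]), 'qvel': array([-0.1, -0. , -0. ,  0.1, -0.1, -0.1]), 'effort': array([  0. , -41.2, -23.2,   0.1,   0. ,   0. ]), 'ee_pos': array([154.9, 553.7, 228. ]), 'ee_rot': array([180. ,  -0. , 164.4]), 'force': array([-0. ,  0.5,  0.9]), 'torque': array([ 0. , -0. , -0.1]), 'gripper_force': 0.0, 'gripper_width': 91.30665634255858}
```

```bash
python3 - <<'E'
import cv2,numpy as np
a=cv2.imread('pics/scene0.png')[120:350,130:430]; b=cv2.imread('pics/top0.png')[110:340,150:430]
a=cv2.resize(a,None,fx=2.6,fy=2.6,interpolation=3);b=cv2.resize(b,None,fx=2.6,fy=2.6,interpolation=3)
cv2.imwrite('pics/a.png',a);cv2.imwrite('pics/b.png',b)
E
```

```text
(no output)
```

View pics/a.png

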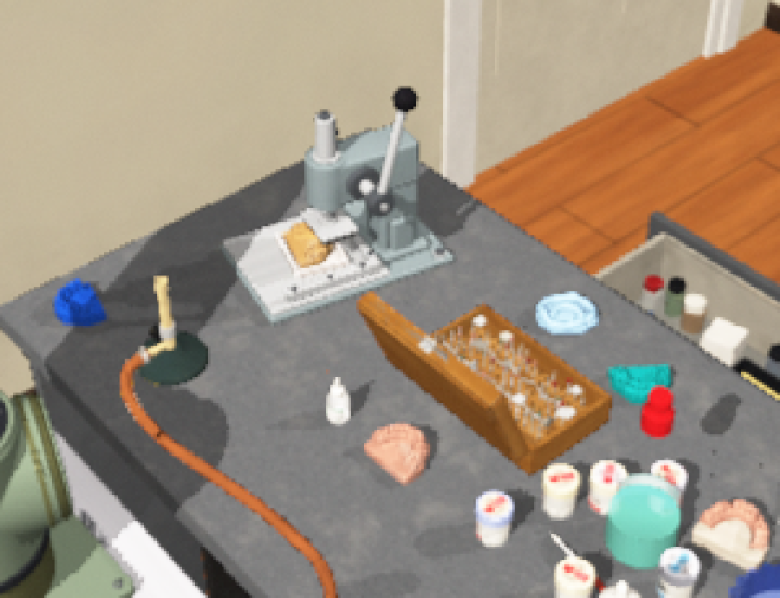

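View pics/b.png

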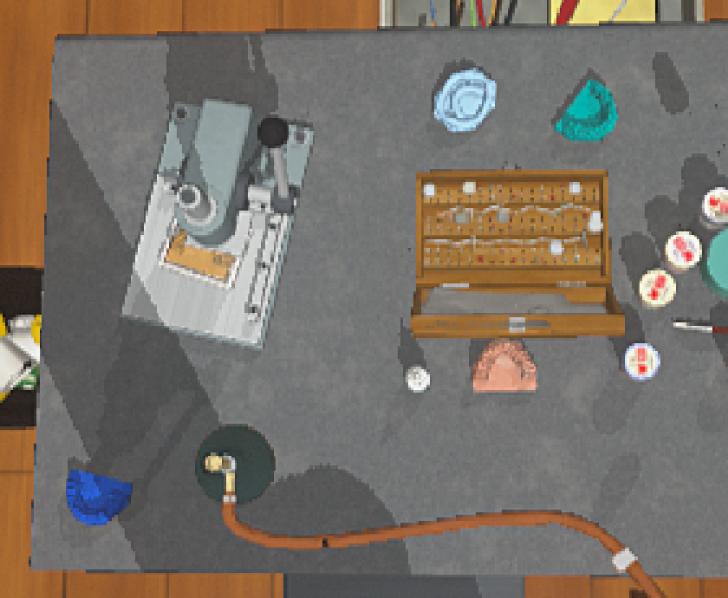

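```bash
cat >> h.py <<'E'
np.set_printoptions(precision=1,suppress=True)
def fitpress(obs):
    # obs: list of (pic, uv, press-frame point, weight); solve x,y,yaw, lever rest
    from scipy.optimize import least_squares
    def world(t,X):
        return np.r_[t[:2]+R.from_euler('z',t[2]).as_matrix()[:2,:2]@np.array(X[:2]),X[2]]
    f=lambda t:np.concatenate([w*(proj(p,world(t,X))[0]-uv) for p,uv,X,w in obs])
    s=least_squares(f,[600,60,-.2],loss='soft_l1',f_scale=1.5,x_scale=[10,10,.1]); return s.x,f(s.x).reshape(-1,2)
PTS={"press":(0,0,0),"press_corner":(33,-40.5,16),"press_pivot":(31,-70,136),"press_ball":(31+130*np.sin(.25),-70,136+130*np.cos(.25))}
def autoobs(p,names=PTS):
    o=[]
    for k in names:
        r=viewer.pinpoint(k,p)
        if r and r[0]["score"]>.3:o.append((p,np.array(r[0]["location"]),PTS[k],1.))
    return o
E
python3 - <<'E'
from h import *
s=viewer.grab_frame("scene");t=viewer.grab_frame("top")
o=autoobs(s)+autoobs(t)
for q in(o,):
    x,r=fitpress(q);print(x,np.degrees(x[2]));print(r)
# top crop bed corners guess
T=[(123,316,-100,92),(262,345,-100,-55)]
for u,v,X,Y in T: print(onz(t,(150+u/2.6,110+v/2.6),16))
for p,uv in((s,(249,216)),(t,(228,204))): print('plate',onz(p,uv,21))
for n,k in((0,'pink'),): pass
E
```

```text
[538.1 150.2  -0.3] -19.20767673098328
[[-1.2  1.3]
 [-0.2 -0.4]
 [ 0.1  0.7]
 [ 0.9 -1.9]
 [ 1.3 -0.1]
 [-4.2 -2.8]
 [-1.7 -0.3]
 [ 3.7  3.3]]
[450.8 255.3  16. ]
[419.8 109.1  16. ]
plate [517.6 169.8  21. ]
plate [524.5 172.1  21. ]
```

{"name": "step_arm", "arguments": {
  "plan": [-3.1, -2.28, 0, 0, 0, 0, -3.1, -2.28, 0, 0, 0, 0, -3.1, -2.28, 0, 0, 0, 0, -3.1, -2.28, 0, 0, 0, 0]
}}

```text
time_s: 2.48
ee_pos: [250.3, 431.2, 227.9]
ee_rot: [180.0, 0.0, 164.4]
force: [0.5, 0.5, -0.1]
gripper_width: 91.1
gripper_force: 0.0
```

{"name": "step_arm", "arguments": {
  "plan": [-3.1, -2.28, 0, 0, 0, 0, -3.1, -2.28, 0, 0, 0, 0, -3.1, -2.28, 0, 0, 0, 0, -3.1, -2.28, 0, 0, 0, 0]
}}

```text
time_s: 2.82
ee_pos: [345.4, 309.7, 228.2]
ee_rot: [180.0, 0.0, 164.4]
force: [0.7, -0.1, 0.5]
gripper_width: 90.9
gripper_force: 0.0
```

{"name": "step_arm", "arguments": {
  "plan": [-3.1, -2.28, 0, 0, 0, 0, -3.1, -2.28, 0, 0, 0, 0, -3.1, -2.28, 0, 0, 0, 0, -3.1, -2.28, 0, 0, 0, -0.06, 0, 0, 0, 0, 0, 0]
}}

```text
time_s: 3.23
ee_pos: [443.1, 185.5, 228.1]
ee_rot: [-179.9, 0.2, 167.6]
force: [-0.6, 0.4, 0.3]
gripper_width: 91.1
gripper_force: 0.0
```

```bash
python3 - <<'E'
from h import *
print(sensors.state()["ee_pos"],sensors.state()["ee_rot"])
w=viewer.grab_frame("wrist");save(w,'w1')
print(w["position"],w["attitude"])
for k in "press press_corner press_pivot press_ball mount_plate cast".split():
    print(k,[(np.round(d["location"],1).tolist(),round(d["score"],2)) for d in viewer.pinpoint(k,w)][:2])
b=cv2.resize(cv2.imread('pics/w1.png'),(800,600),interpolation=3);cv2.imwrite('pics/w1b.png',b)
E
```

```text
[443.1 185.5 228.1] [-179.9    0.2  167.6]
[374.5 199.8 385.1] [165.5   0.1  77.5]
press [([259.2, 253.5], 0.61)]
press_corner [([232.6, 284.8], 0.57)]
press_pivot [([178.9, 344.6], 0.88)]
press_ball []
mount_plate []
cast [([328.7, 6.3], 0.72), ([278.9, 251.1], 0.71)]
```

View pics/w1b.png

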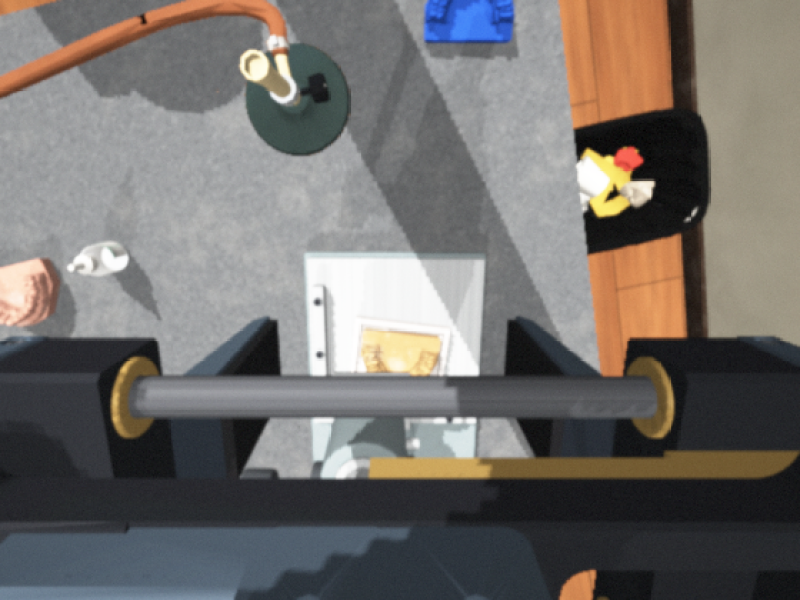

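```bash
python3 - <<'E'
from h import *
w=viewer.grab_frame("wrist")
S=560/800
for n,u,v,z in [("bedFL",484,256,16),("bedFR",308,256,16),("bedL2",481,370,16),("fenceRFront",312,286,30),("plFR",360,318,26),("plFL",452,325,26),("plL2",447,372,26),("plR2",356,372,26)]:
    print(n,onz(w,(u*S,v*S),z))
b=cv2.imread('pics/w1.png')[165:310,190:360]
cv2.imwrite('pics/w1c.png',cv2.resize(b,None,fx=4,fy=4,interpolation=3))
E
```

```text
bedFL [445.8 266.6  16. ]
bedFR [415.1 123.9  16. ]
bedL2 [545.9 247.7  16. ]
fenceRFront [437.9 123.9  30. ]
plFR [473.7 155.2  26. ]
plFL [495.9 229.3  26. ]
plL2 [536.9 217.5  26. ]
plR2 [520.4 140.8  26. ]
```

View pics/w1c.png

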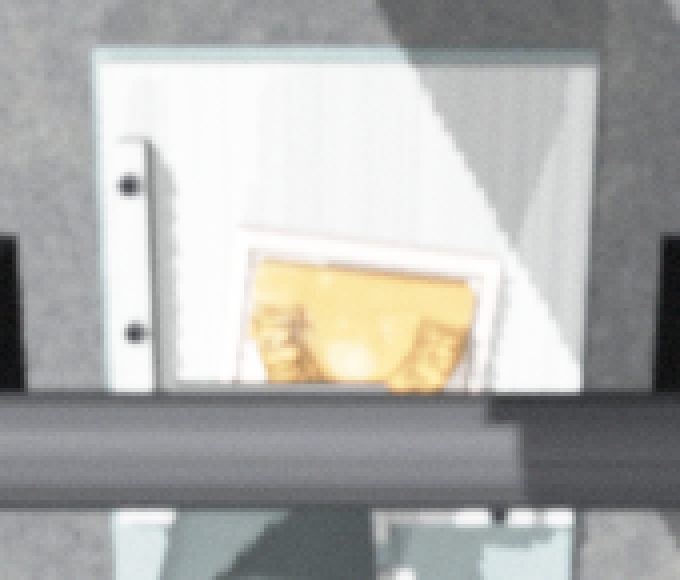

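```bash
python3 - <<'E'
from h import *
w=viewer.grab_frame("wrist")
C=lambda u,v:np.array([190+u/4,165+v/4])
o=[(w,C(598,67),(-100,92,16),1.),(w,C(98,66),(-100,-55,16),1.),(w,C(150,142),(-80,-40.5,30),1.)]
x,r=fitpress(o);print(x,np.degrees(x[2]));print(r)
t=viewer.grab_frame("top")
o2=[(t,np.array((150+123/2.6,110+316/2.6)),(-100,92,16),1.),(t,np.array((150+263/2.6,110+342/2.6)),(-100,-55,16),1.)]
x2,r=fitpress(o+o2);print(x2,np.degrees(x2[2]));print(r)
o3=o+o2+autoobs(t)+autoobs(viewer.grab_frame("scene"))+autoobs(w)
x3,r=fitpress(o3);print(x3,np.degrees(x3[2]));print(r)
M=R.from_euler('z',x[2]).as_matrix()[:2,:2]
for n,u,v in(("FR",240,230),("FL",505,258),("L2",490,380),("R2",237,385),("bedL2",582,380)):
    X=onz(w,C(u,v),26 if n!="bedL2" else 16);print(n,X,M.T@(X[:2]-x[:2]))
E
```

```text
[527.2 155.8  -0.2] -12.173378314278239
[[-0.1 -0.1]
 [ 1.1 -0. ]
 [-0.8  0.1]]
[527.5 155.2  -0.2] -12.134405185413234
[[-0.6  0.2]
 [ 0.6  0.4]
 [-1.3  0.5]
 [-4.   0.6]
 [-5.3  1.8]]
[529.  150.1  -0.2] -14.096103395159846
[[ -2.    4.9]
 [ -0.4   1. ]
 [ -2.9   1.5]
 [ -3.   -1.3]
 [ -4.8   1.6]
 [ -0.8   2.3]
 [ -2.8   0.6]
 [  0.1   1.1]
 [  1.5   3.1]
 [ -2.5   1.4]
 [ -3.4   0.2]
 [ -2.9   0.5]
 [ -0.6  -1.5]
 [ -0.9  -2.9]
 [100.8 159.1]]
FR [473.1 152.9  26. ] [-52.3 -14.2]
FL [498.4 228.7  26. ] [-43.6  65.2]
L2 [536.3 217.1  26. ] [-4.  61.9]
R2 [521.6 140.6  26. ] [ -2.3 -16.1]
bedL2 [547.  245.9  16. ] [ 0.4 92.3]
```

```bash
python3 - <<'E'
from h import *
s=viewer.grab_frame("scene");t=viewer.grab_frame("top")
st=sensors.state();p=st["ee_pos"];M=R.from_euler('xyz',st["ee_rot"],degrees=True).as_matrix()
pts=[p+M@np.array(q) for q in([0,59,14],[0,-59,14],[0,45,14],[0,-45,14],[38,89,-65],[38,-89,-65],[-38,89,-65],[-38,-89,-65])]
for n,q in(("s",s),("t",t)):
    im=cv2.cvtColor(q["img"],cv2.COLOR_RGB2BGR)
    u=proj(q,np.array(pts));print(u)
    c=u.mean(0).astype(int);k=4
    x0,y0=max(c[0]-50,0),max(c[1]-60,0)
    im=cv2.resize(im[y0:y0+120,x0:x0+100],None,fx=k,fy=k,interpolation=3)
    for i,a in enumerate(u): cv2.circle(im,tuple(((a-[x0,y0]+.5)*k).astype(int)),3,(0,0,255) if i<4 else (0,255,0),-1)
    cv2.imwrite(f'pics/chk{n}.png',im)
a=cv2.imread('pics/chks.png');b=cv2.imread('pics/chkt.png');cv2.imwrite('pics/chk.png',np.hstack([a,b]))
E
```

```text
[[211.8 161.1]
 [228.3 182. ]
 [213.7 163.5]
 [226.2 179.4]
 [192.8 136.2]
 [217.5 167.3]
 [217.7 129.6]
 [244.  159.5]]
[[178.8 220.2]
 [227.5 230.5]
 [184.5 221.4]
 [221.7 229.3]
 [150.7 229. ]
 [229.6 245.9]
 [159.5 195.2]
 [237.8 211.4]]
```

View pics/chk.png

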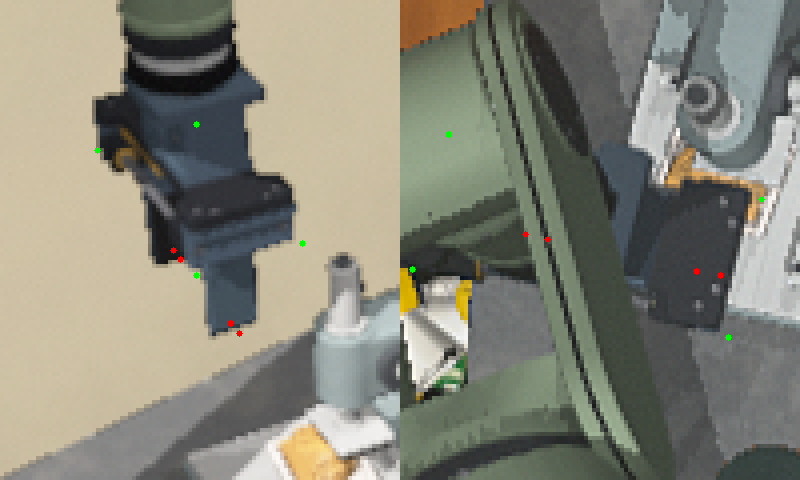

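```bash
python3 - <<'E'
from h import *
s=viewer.grab_frame("scene");t=viewer.grab_frame("top")
out=[]
for q,f in((s,'scene0'),(t,'top0')):
    im=cv2.imread(f'pics/{f}.png');k=4
    x0,y0=(210,140) if f=='scene0' else (185,140)
    im=cv2.resize(im[y0:y0+110,x0:x0+100],None,fx=k,fy=k,interpolation=3)
    for h,col in(((527.2,155.8,-12.2),(0,0,255)),((529.5,144,-12.2),(0,200,0))):
        Rz=R.from_euler('z',h[2],degrees=True).as_matrix()
        W=lambda P:proj(q,np.array(P,float)@Rz.T+[h[0],h[1],0])
        for P in([(-100,92,16),(-100,-55,16),(51,-55,16),(51,92,16)],[(-80,-40.5,30),(33,-40.5,30),(33,77,30)],[(31,-70,136),(63.2,-70,262)]):
            cv2.polylines(im,[((W(P)-[x0,y0]+.5)*k).astype(int)],len(P)==4,col,1)
    out.append(im)
cv2.imwrite('pics/ov.png',np.hstack(out))
E
```

```text
(no output)
```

View pics/ov.png

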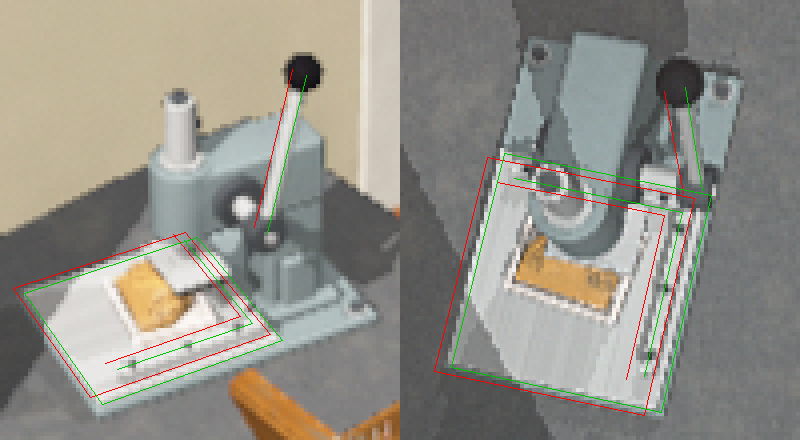

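{"name": "step_arm", "arguments": {
  "plan": [-0.1, 0.65, 4.0, 0, 0, 0, 0, 0, 4.0, 0, 0, 0, 0, 0, 4.0, 0, 0, 0, 0, 0, 2.0, 0, -0.105, 0, 0, 0, 0, 0, -0.105, 0],
  "hand": 3.5
}}

```text
time_s: 5.0
ee_pos: [440.2, 194.8, 83.7]
ee_rot: [-179.8, 11.9, 167.8]
force: [0.6, -0.4, 0.1]
gripper_width: 60.7
gripper_force: 0.0
```

{"name": "step_arm", "arguments": {
  "plan": [0, 0, 0, 0, 0, 0]
}}

```text
time_s: 5.08
ee_pos: [436.9, 194.9, 85.3]
ee_rot: [-179.7, 11.8, 168.0]
force: [-1.0, -0.0, -0.2]
gripper_width: 53.9
gripper_force: 0.0
```

```bash
cat >> h.py <<'E'
def go(target,maxstep=40):
    "tool-frame cm shift to world target"
    st=sensors.state();M=R.from_euler('xyz',st["ee_rot"],degrees=True).as_matrix()
    print('at',st["ee_pos"],st["ee_rot"],'F',st["force"],'shift cm',np.round(M.T@(np.array(target)-st["ee_pos"])/10,3))
E
python3 - <<'E'
from h import *
go((446,192,40))
w=viewer.grab_frame("wrist");save(w,'w2');print(w["position"],w["attitude"])
b=cv2.imread('pics/w2.png');cv2.imwrite('pics/w2b.png',cv2.resize(b,(800,600),interpolation=3))
E
```

```text
at [436.9 194.9  85.3] [-179.7   11.8  168. ] F [-1.  -0.  -0.2] shift cm [-0.  -0.1  4.6]
[339.  215.5 225. ] [153.9   0.3  77.9]
```

View pics/w2b.png

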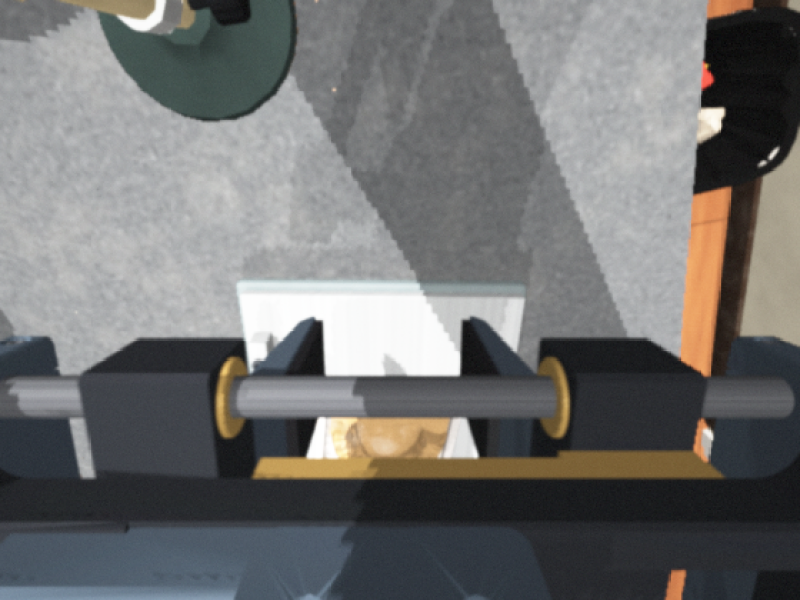

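```bash
python3 - <<'E'
from h import *
w=viewer.grab_frame("wrist")
S=.7
a=onz(w,(524*S,295*S),16);b=onz(w,(239*S,293*S),16);print(a,b,np.linalg.norm(a-b))
x,r=fitpress([(w,np.array((524*S,295*S)),(-100,92,16),1.),(w,np.array((239*S,293*S)),(-100,-55,16),1.)]);print(x,r)
go((446,188,50))
E
```

```text
[456.4 261.5  16. ] [424.4 116.4  16. ] 148.61989059922584
[533.9 149.4  -0.2] [[-1.1 -0.1]
 [ 1.1 -0.1]]
at [441.6 196.8  88.3] [180.   12.  167.9] F [1.4 0.4 0.4] shift cm [ 0.2 -0.8  3.9]
```

```bash
cat >> h.py <<'E'
def avg(n=8):
    L=[]
    for _ in range(n): viewer.grab_frame("top");L.append(sensors.state())
    p=np.mean([s["ee_pos"] for s in L],0);r=np.mean([np.mod(s["ee_rot"],360) for s in L],0);f=np.mean([s["force"] for s in L],0)
    print('avg',p,np.std([s["ee_pos"] for s in L],0),r,'F',f,L[-1]["gripper_width"]);return p,r,f
class Cmd:
    def __init__(s): s.p=np.array([154.923,553.751,227.976]);s.M=R.from_euler('xyz',[180,0,164.37],degrees=True)
    def do(s,rows):
        for r in np.reshape(rows,(-1,6)):
            s.p=s.p+s.M.apply(np.array(r[:3])*10); s.M=s.M*R.from_rotvec(r[3:])
        return s
LOG=[[-3.1,-2.28,0,0,0,0]]*11+[[-3.1,-2.28,0,0,0,-.06]]+[[-.1,.65,4,0,0,0],[0,0,4,0,0,0],[0,0,4,0,0,0],[0,0,2,0,-.105,0],[0,0,0,0,-.105,0]]
E
python3 - <<'E'
from h import *
c=Cmd().do(LOG);print(c.p,c.M.as_euler('xyz',degrees=True))
p,r,f=avg()
E
```

```text
[441.8 196.2  88. ] [180.   12.  167.8]
avg [443.2 196.6  88.9] [0.4 0.3 0.3] [179.9  12.1 167.8] F [-0.1 -0.1  0.1] 34.96504129953232
```

{"name": "step_arm", "arguments": {
  "plan": [-1.47, -0.4, 0.31, 0, 0, 0, 0.5, 0, 2.35, 0, 0, 0, 0.5, 0, 2.35, 0, 0, 0, 0, 0, 0, 0, 0, 0, 0, 0, 0, 0, 0, 0]
}}

```text
time_s: 6.0
ee_pos: [455.1, 188.6, 39.3]
ee_rot: [-179.9, 11.9, 167.8]
force: [1.1, 0.4, 0.1]
gripper_width: 34.7
gripper_force: 0.0
```

```bash
python3 - <<'E'
from h import *
p,r,f=avg(6)
w=viewer.grab_frame("wrist");save(w,'w3')
E
```

```text
avg [456.4 189.5  41. ] [0.2 0.1 0.3] [179.9  12.1 167.8] F [0.2 0.1 0. ] 35.08995129254813
```

{"name": "step_arm", "arguments": {
  "plan": [0.1, 0, 0.49, 0, 0, 0, 0, 0, 0, 0, 0, 0]
}}

```text
time_s: 6.52
ee_pos: [455.4, 189.0, 34.6]
ee_rot: [-180.0, 12.0, 167.8]
force: [0.4, 0.5, -0.3]
gripper_width: 35.0
gripper_force: 0.0
```

{"name": "step_arm", "arguments": {
  "plan": [0.02, 0, 0.1, 0, 0, 0, 0, 0, 0, 0, 0, 0]
}}

```text
time_s: 6.68
ee_pos: [455.5, 189.0, 33.7]
ee_rot: [-180.0, 12.0, 167.8]
force: [0.4, -0.2, 0.2]
gripper_width: 35.0
gripper_force: 0.0
```

{"name": "step_arm", "arguments": {
  "plan": [0.02, 0, 0.1, 0, 0, 0, 0, 0, 0, 0, 0, 0]
}}

```text
time_s: 6.85
ee_pos: [455.7, 189.1, 33.1]
ee_rot: [-180.0, 12.0, 167.8]
force: [-2.1, -0.2, 5.1]
gripper_width: 35.1
gripper_force: 2.2
```

{"name": "step_arm", "arguments": {
  "plan": [0.02, 0, 0.1, 0, 0, 0, 0, 0, 0, 0, 0, 0]
}}

```text
time_s: 7.02
ee_pos: [455.8, 189.1, 32.9]
ee_rot: [180.0, 12.1, 167.8]
force: [-4.9, -1.3, 12.3]
gripper_width: 35.2
gripper_force: 5.9
```

{"name": "step_arm", "arguments": {
  "plan": [-0.035, 0, -0.175, 0, 0, 0, -0.391, 0, 0.083, 0, 0, 0, -0.391, 0, 0.083, 0, 0, 0, -0.391, 0, 0.083, 0, 0, 0, 0, 0, 0, 0, 0, 0]
}}

```text
time_s: 7.43
ee_pos: [468.4, 186.5, 33.5]
ee_rot: [180.0, 12.0, 167.8]
force: [0.6, 0.6, 0.4]
gripper_width: 34.9
gripper_force: 0.1
```

{"name": "step_arm", "arguments": {
  "plan": [-0.391, 0, 0.083, 0, 0, 0, -0.391, 0, 0.083, 0, 0, 0, 0, 0, 0, 0, 0, 0]
}}

```text
time_s: 7.68
ee_pos: [475.6, 184.6, 33.5]
ee_rot: [-180.0, 12.0, 167.8]
force: [-0.8, 0.1, -0.4]
gripper_width: 35.3
gripper_force: 0.6
```

```bash
python3 - <<'E'
from h import *
p,r,f=avg(4)
w=viewer.grab_frame("wrist");save(w,'w4');s=viewer.grab_frame("scene");save(s,'s4')
a=cv2.resize(cv2.imread('pics/w4.png')[180:330,150:400],None,fx=2.4,fy=2.4,interpolation=3)
b=cv2.resize(cv2.imread('pics/s4.png')[150:250,200:300],None,fx=3.6,fy=3.6,interpolation=3);a=a[:360]
cv2.imwrite('pics/v4.png',np.hstack([a[:,:440],b])) if a.shape[0]==360 else print(a.shape,b.shape)
E
```

```text
avg [475.5 184.8  33.6] [0.  0.1 0.1] [180.   12.  167.8] F [-0.6 -0.2 -0.2] 35.24442664308469
```

View pics/v4.png

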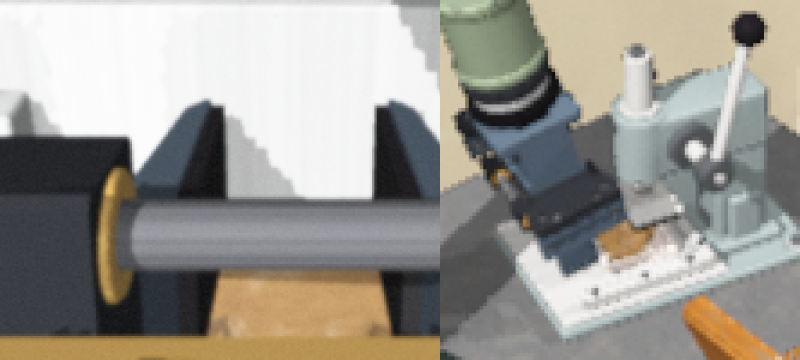

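{"name": "step_arm", "arguments": {
  "plan": [-0.196, 0, 0.042, 0, 0, 0, -0.196, 0, 0.042, 0, 0, 0, -0.196, 0, 0.042, 0, 0, 0, 0, 0, 0, 0, 0, 0]
}}

```text
time_s: 8.32
ee_pos: [481.5, 183.5, 33.7]
ee_rot: [180.0, 12.0, 167.8]
force: [-0.7, -0.7, -0.2]
gripper_width: 35.0
gripper_force: 0.4
```

{"name": "step_arm", "arguments": {
  "plan": [-0.147, 0, 0.031, 0, 0, 0, 0, 0, 0, 0, 0, 0]
}}

```text
time_s: 8.48
ee_pos: [482.8, 183.3, 33.7]
ee_rot: [180.0, 12.0, 167.8]
force: [-1.1, 0.2, -0.6]
gripper_width: 34.8
gripper_force: 0.5
```

{"name": "step_arm", "arguments": {
  "plan": [-0.147, 0, 0.031, 0, 0, 0, 0, 0, 0, 0, 0, 0]
}}

```text
time_s: 8.65
ee_pos: [484.4, 183.0, 33.7]
ee_rot: [180.0, 12.1, 167.8]
force: [-1.0, 0.1, -0.1]
gripper_width: 34.9
gripper_force: 0.4
```

{"name": "step_arm", "arguments": {
  "plan": [-0.098, 0, 0.021, 0, 0, 0, 0, 0, 0, 0, 0, 0]
}}

```text
time_s: 8.82
ee_pos: [485.3, 182.8, 33.7]
ee_rot: [180.0, 12.0, 167.8]
force: [-0.7, -0.6, -0.7]
gripper_width: 34.7
gripper_force: 0.5
```

{"name": "step_arm", "arguments": {
  "plan": [-0.098, 0, 0.021, 0, 0, 0, 0, 0, 0, 0, 0, 0]
}}

```text
time_s: 8.98
ee_pos: [485.8, 182.6, 33.6]
ee_rot: [180.0, 12.0, 167.8]
force: [-2.7, 1.3, 0.8]
gripper_width: 34.9
gripper_force: 1.3
```

{"name": "step_arm", "arguments": {
  "plan": [-0.098, 0, 0.021, 0, 0, 0, 0, 0, 0, 0, 0, 0]
}}

```text
time_s: 9.15
ee_pos: [486.1, 182.5, 33.5]
ee_rot: [-180.0, 11.9, 167.8]
force: [-6.0, 3.0, 2.5]
gripper_width: 35.0
gripper_force: 3.2
```

{"name": "step_arm", "arguments": {
  "plan": [-0.147, 0, 0.031, 0, 0, 0, 0, 0, 0, 0, 0, 0, 2.45, 0, -0.52, 0, 0, 0, 0, 0, -4.0, 0, 0.105, 0, 0, 0, -4.0, 0, 0.105, 0],
  "hand": 2.0
}}

```text
time_s: 9.57
ee_pos: [446.9, 187.8, 100.6]
ee_rot: [-179.5, 0.7, 167.9]
force: [3.0, -0.4, -0.2]
gripper_width: 19.7
gripper_force: 0.0
```

{"name": "step_arm", "arguments": {
  "plan": [0, 3.5, -2.0, 0, 0, 0, 0, 3.5, -2.0, 0, 0, 0, -2.0, 3.5, 0, 0, 0, 0.12, -2.0, 0, 0, 0, 0, 0.12, -2.0, 0, 0, 0, 0, 0.12]
}}

```text
time_s: 9.98
ee_pos: [533.6, 274.1, 144.4]
ee_rot: [179.5, 1.7, 146.9]
force: [-0.3, -0.7, -0.8]
gripper_width: 19.8
gripper_force: 0.0
```

{"name": "step_arm", "arguments": {
  "plan": [0, 0, 0, 0, 0, 0.121, 0, 0, 0, 0, 0, 0.121, 0, 0, 0, 0, 0, 0.121, 0, 0, 0, 0, 0, 0.121, 0, 0, 0, 0, 0, 0.121]
}}

```text
time_s: 10.4
ee_pos: [532.2, 271.8, 143.7]
ee_rot: [178.8, 1.1, 112.0]
force: [0.5, 0.1, 0.4]
gripper_width: 20.1
gripper_force: 0.0
```

{"name": "step_arm", "arguments": {
  "plan": [0, 0, 0, 0, 0, 0.121, 0, 0, 0, 0, 0, 0.121, 0, 0, 0, 0, 0, 0.121, 0, 0, 0, 0, 0, 0.121, 0, 0, 0, 0, 0, 0.121]
}}

```text
time_s: 10.82
ee_pos: [532.2, 271.8, 143.8]
ee_rot: [178.4, 0.2, 77.3]
force: [0.5, 0.2, -0.8]
gripper_width: 20.3
gripper_force: 0.0
```

```bash
python3 - <<'E'
from h import *
avg(6)
go((542,242.5,90))
E
```

```text
avg [531.9 271.8 143.7] [0.2 0.  0. ] [178.4   0.2  77.7] F [-0.3  0.2 -0.1] 20.065062420044807
at [531.6 271.8 143.7] [178.4   0.3  77.8] F [-0.4 -0.4 -0.2] shift cm [-2.6  1.5  5.4]
```

```bash
cat >> h.py <<'E'
def turn(des,cur):
    a=R.from_euler('xyz',cur,degrees=True);b=R.from_euler('xyz',des,degrees=True);print('rotvec',np.round((a.inv()*b).as_rotvec(),4))
E
python3 - <<'E'
from h import *
turn((180,12,77.8),(178.4,.2,77.75))
w=viewer.grab_frame("wrist");save(w,'w5');print(w["position"],w["attitude"])
cv2.imwrite('pics/w5b.png',cv2.resize(cv2.imread('pics/w5.png'),(800,600),interpolation=3))
E
```

```text
rotvec [ 0.  -0.2 -0. ]
[541.9 340.3 300.5] [165.4  -1.6 -12.2]
```

View pics/w5b.png

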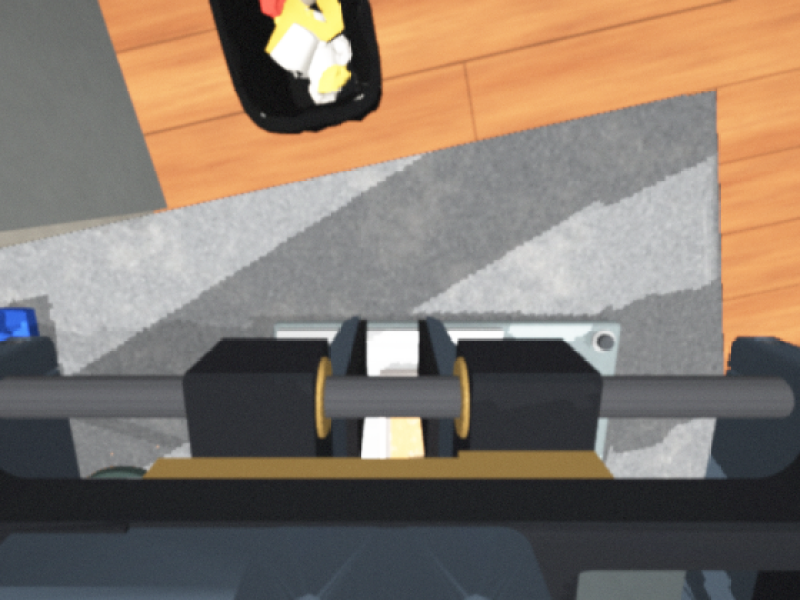

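```bash
python3 - <<'E'
from h import *
w=viewer.grab_frame("wrist");S=.7
o=[(w,np.array((277*S,333*S)),(-100,92,16),1.),(w,np.array((503*S,332*S)),(51,92,16),1.)]
x,r=fitpress(o);print(x,np.degrees(x[2]),r)
turn((180,12,77.8),(178.4,.2,77.75))
np.set_printoptions(precision=4,suppress=True);turn((180,12,77.8),(178.4,.2,77.75))
E
```

```text
[531.6 146.3  -0.2] -12.546028163021012 [[ 0.1 -0. ]
 [-0.1 -0. ]]
rotvec [ 0.  -0.2 -0. ]
rotvec [ 0.0277 -0.2059 -0.0037]
```

{"name": "step_arm", "arguments": {
  "plan": [0, 1.4, 0, 0.014, -0.103, -0.002, 0, 0, 0, 0.014, -0.103, -0.002, -0.22, 0, 3.28, 0, 0, 0, -0.22, 0, 3.28, 0, 0, 0, -0.22, 0, 3.28, 0, 0, 0]
}}

```text
time_s: 11.63
ee_pos: [539.7, 243.0, 48.2]
ee_rot: [-180.0, 12.0, 77.8]
force: [-0.0, -0.2, -0.7]
gripper_width: 20.2
gripper_force: 0.0
```

{"name": "step_arm", "arguments": {
  "plan": [0, 0, 0, 0, 0, 0, 0, 0, 0, 0, 0, 0]
}}

```text
time_s: 11.8
ee_pos: [538.4, 241.9, 48.2]
ee_rot: [-179.7, 12.2, 77.8]
force: [0.3, 0.4, 0.0]
gripper_width: 19.8
gripper_force: 0.0
```

```bash
python3 - <<'E'
from h import *
p,r,f=avg(6)
a=np.radians(-12.3);q=p[:2]-[531,146.3];print('press xy',q@[np.cos(a),np.sin(a)],q@[-np.sin(a),np.cos(a)])
np.set_printoptions(precision=4,suppress=True);turn((180,12,77.8),r)
E
```

```text
avg [540.6 243.4  51. ] [0.3 0.2 0.5] [179.9  11.9  77.7] F [-0.  -0.   0.2] 20.266769244050828
press xy -11.294886274780366 96.91715833542054
rotvec [ 0.0012 -0.0013 -0.0011]
```

{"name": "step_arm", "arguments": {
  "plan": [0.354, 0, 1.66, 0, 0, 0, 0, 0, 0, 0, 0, 0, 0, 0, 0, 0, 0, 0, 0, 0, 0, 0, 0, 0]
}}

```text
time_s: 12.43
ee_pos: [539.5, 242.7, 32.9]
ee_rot: [-180.0, 12.0, 77.8]
force: [0.2, 0.3, 0.3]
gripper_width: 19.9
gripper_force: 0.0
```

{"name": "step_arm", "arguments": {
  "plan": [-0.391, 0, 0.083, 0, 0, 0, -0.391, 0, 0.083, 0, 0, 0, -0.391, 0, 0.083, 0, 0, 0, 0, 0, 0, 0, 0, 0, 0, 0, 0, 0, 0, 0]
}}

```text
time_s: 12.85
ee_pos: [536.9, 230.6, 32.8]
ee_rot: [-179.9, 12.0, 77.7]
force: [0.5, 0.2, 2.7]
gripper_width: 19.9
gripper_force: 1.6
```

{"name": "step_arm", "arguments": {
  "plan": [-0.022, 0, -0.1, 0, 0, 0, -0.391, 0, 0.083, 0, 0, 0, -0.391, 0, 0.083, 0, 0, 0, 0, 0, 0, 0, 0, 0, 0, 0, 0, 0, 0, 0]
}}

```text
time_s: 13.27
ee_pos: [534.9, 222.4, 33.3]
ee_rot: [-179.9, 12.1, 77.7]
force: [0.3, 0.4, 2.0]
gripper_width: 19.8
gripper_force: 1.2
```

{"name": "step_arm", "arguments": {
  "plan": [-0.293, 0, 0.062, 0, 0, 0, -0.293, 0, 0.062, 0, 0, 0, 0, 0, 0, 0, 0, 0, 0, 0, 0, 0, 0, 0]
}}

```text
time_s: 13.6
ee_pos: [533.7, 216.7, 33.3]
ee_rot: [-179.9, 12.1, 77.7]
force: [-0.0, 0.7, 1.6]
gripper_width: 20.1
gripper_force: 1.5
```

{"name": "step_arm", "arguments": {
  "plan": [-0.293, 0, 0.062, 0, 0, 0, 0, 0, 0, 0, 0, 0, -0.293, 0, 0.062, 0, 0, 0, 0, 0, 0, 0, 0, 0, 0, 0, 0, 0, 0, 0]
}}

```text
time_s: 14.02
ee_pos: [532.4, 210.9, 33.3]
ee_rot: [-179.9, 12.1, 77.7]
force: [1.1, 1.9, 2.8]
gripper_width: 20.0
gripper_force: 1.7
```

{"name": "step_arm", "arguments": {
  "plan": [-0.196, 0, 0.035, 0, 0, 0, 0, 0, 0, 0, 0, 0]
}}

```text
time_s: 14.18
ee_pos: [532.3, 210.2, 33.4]
ee_rot: [-180.0, 11.9, 77.7]
force: [0.3, 5.0, 1.2]
gripper_width: 20.0
gripper_force: 3.4
```

{"name": "step_arm", "arguments": {
  "plan": [-0.098, 0, 0.021, 0, 0, 0, 0, 0, 0, 0, 0, 0]
}}

```text
time_s: 14.35
ee_pos: [532.4, 210.1, 33.4]
ee_rot: [-180.0, 11.8, 77.7]
force: [0.3, 7.2, 1.9]
gripper_width: 20.0
gripper_force: 4.1
```

{"name": "step_arm", "arguments": {
  "plan": [-0.098, 0, 0.021, 0, 0, 0, 0, 0, 0, 0, 0, 0]
}}

```text
time_s: 14.52
ee_pos: [532.4, 209.9, 33.4]
ee_rot: [180.0, 11.7, 77.7]
force: [-0.1, 9.6, 1.6]
gripper_width: 20.1
gripper_force: 5.0
```

{"name": "step_arm", "arguments": {
  "plan": [-0.098, 0, 0.021, 0, 0, 0, 0, 0, 0, 0, 0, 0]
}}

```text
time_s: 14.68
ee_pos: [532.5, 209.8, 33.5]
ee_rot: [180.0, 11.6, 77.6]
force: [-0.2, 11.4, 0.4]
gripper_width: 20.0
gripper_force: 6.0
```

```bash
python3 - <<'E'
from h import *
np.set_printoptions(precision=2,suppress=True)
L=[]
for _ in range(5): viewer.grab_frame("top");s=sensors.state();L.append(np.r_[s["force"],s["torque"],s["ee_pos"]])
m=np.mean(L,0);print(m)
F,T=m[:3],m[3:6]
# line of action: points r (rel) with r x F = T : r0 = FxT/|F|^2
r0=np.cross(F,T)/(F@F)*1000;print('r0 mm',r0)
w=viewer.grab_frame("wrist");save(w,'w6');s=viewer.grab_frame("scene");save(s,'s6')
for p in(w,s):
  for k in("mount_plate","cast","press_corner"):
    print(k,[(d["location"],round(d["score"],2)) for d in viewer.pinpoint(k,p)][:2])
E
```

```text
[  0.12  11.78   1.72   2.12   0.01  -0.12 532.45 209.82  33.46]
r0 mm [ -10.23   25.82 -175.86]
mount_plate []
cast [([295.9, 324.5], 0.98)]
press_corner []
mount_plate [([257.5, 218.2], 0.54)]
cast [([255.8, 217.3], 0.65), ([375.9, 269.6], 0.55)]
press_corner [([272.0, 223.8], 0.9)]
```

```bash
python3 - <<'E'
from h import *
s=viewer.grab_frame("scene");t=viewer.grab_frame("top")
a=np.radians(-12.3);ex=np.array([np.cos(a),np.sin(a)]);ey=np.array([-ex[1],ex[0]])
for p in(s,t):
  for k,z in(("mount_plate",16),("press_corner",16),("cast",21)):
    for d in viewer.pinpoint(k,p)[:1]:
        q=onz(p,d["location"],z)[:2]-[531,146.3];print(k,q@ex,q@ey,d["score"])
a=cv2.resize(cv2.imread('pics/s6.png')[170:245,215:305],(480,400),interpolation=3)
b=cv2.resize(cv2.imread('pics/w6.png')[210:330,200:420],(0,0),fx=1.45,fy=1.45,interpolation=3)
c=np.zeros((400,480+b.shape[1],3),np.uint8);c[:,:480]=a;c[:b.shape[0],480:]=b;print(c.shape);cv2.imwrite('pics/v6.png',c)
E
```

```text
mount_plate -6.623672947552048 0.26852160179151796 0.51
cast 1.2088917534777344 1.8148098474162178 0.78
mount_plate 7.173345022029764 7.112564822234267 0.58
press_corner 29.565725697474775 -43.006582053195736 0.59
cast 197.8337256923525 -337.70215507752584 0.72
(400, 799, 3)
```

{"name": "step_arm", "arguments": {
  "plan": [2.45, 0, -0.52, 0, 0, 0, 0, 0, -4.0, 0, 0.105, 0, 0, 0, -4.0, 0, 0.105, 0, 0, 0, -4, 0, 0, -0.12, 0, 0, -4, 0, 0, -0.12],
  "hand": 9.0
}}

```text
time_s: 16.15
ee_pos: [538.3, 240.9, 192.6]
ee_rot: [-179.7, 0.2, 91.7]
force: [1.0, 1.6, 0.5]
gripper_width: 50.6
gripper_force: 0.0
```

{"name": "step_arm", "arguments": {
  "plan": [0, 0, -2.0, 0, 0, -0.121, 0, 0, 0, 0, 0, -0.121, 0, 0, 0, 0, 0, -0.121, 0, 0, 0, 0, 0, -0.121, 0, 0, 0, 0, 0, -0.121]
}}

```text
time_s: 16.57
ee_pos: [538.8, 241.8, 211.5]
ee_rot: [-179.7, -0.0, 126.5]
force: [1.0, 0.3, 0.1]
gripper_width: 83.9
gripper_force: 0.0
```

{"name": "step_arm", "arguments": {
  "plan": [0, 0, 0, 0, 0, -0.121, 0, 0, 0, 0, 0, -0.121, 0, 0, 0, 0, 0, -0.121, 0, 0, 0, 0, 0, -0.121, 0, 0, 0, 0, 0, -0.121]
}}

```text
time_s: 16.98
ee_pos: [538.8, 241.8, 211.2]
ee_rot: [-179.7, -0.2, 161.1]
force: [0.0, 0.4, -0.5]
gripper_width: 90.0
gripper_force: 0.0
```

{"name": "step_arm", "arguments": {
  "plan": [0, 0, 0, 0, 0, -0.121, 0, 0, 0, 0, 0, 0]
}}

```text
time_s: 17.15
ee_pos: [538.8, 241.9, 211.2]
ee_rot: [-179.8, -0.2, 167.9]
force: [-0.5, -0.1, 0.3]
gripper_width: 89.8
gripper_force: 0.0
```

```bash
python3 - <<'E'
from h import *
p,r,f=avg(6)
np.set_printoptions(precision=3,suppress=True)
turn((180,0,167.8),r)
go((440,175,228))
E
```

```text
avg [539.3 242.5 211.7] [0.2 0.2 0.2] [180.1 359.9 167.6] F [ 0.1  0.3 -0.1] 90.05771007441716
rotvec [-0.002 -0.003 -0.003]
at [539.5   242.853 212.004] [-179.929   -0.109  167.666] F [-0.312  1.188 -0.461] shift cm [ 8.274 -8.756 -1.573]
```

{"name": "step_arm", "arguments": {
  "plan": [2.8, -2.9, -0.2, 0, 0, 0, 2.8, -2.9, -0.2, 0, 0, 0, 2.8, -2.9, -0.2, 0, 0, 0, 0, 0, 0, 0, 0, 0, 0, 0, 0, 0, 0, 0]
}}

```text
time_s: 17.87
ee_pos: [437.6, 175.0, 218.9]
ee_rot: [-180.0, -0.1, 167.7]
force: [0.3, 0.1, -0.1]
gripper_width: 90.1
gripper_force: 0.0
```

```bash
python3 - <<'E'
from h import *
avg(6)
w=viewer.grab_frame("wrist");save(w,'w7')
a=np.radians(-12.3);ex=np.array([np.cos(a),np.sin(a)]);ey=np.array([-ex[1],ex[0]])
for k,z in(("mount_plate",16),("press_corner",16),("cast",21)):
    for d in viewer.pinpoint(k,w)[:1]:
        q=onz(w,d["location"],z)[:2]-[531,146.3];print(k,d["location"],q@ex,q@ey,d["score"])
for P in((-80,-40.5,30),(-33,-40.5,26),(-33,40.5,26)):
    print(P,proj(w,np.r_[np.array([531,146.3])+P[0]*ex+P[1]*ey,P[2]]))
b=cv2.imread('pics/w7.png')[160:280,200:360];cv2.imwrite('pics/w7c.png',cv2.resize(b,None,fx=5,fy=5,interpolation=3))
E
```

```text
avg [440.  176.4 218.6] [0.4 0.2 0.3] [180.  240.  167.7] F [-0.  -0.4  0.1] 89.99149164736633
press_corner [238.7, 289.8] 34.99413796507206 -36.12933532982882 0.73
cast [271.1, 267.3] 1.7702230529149456 4.94814850646154 0.96
(-80, -40.5, 30) [[230.7 204.1]]
(-33, -40.5, 26) [[232.5 241.9]]
(-33, 40.5, 26) [[301.1 242. ]]
```

View pics/w7c.png

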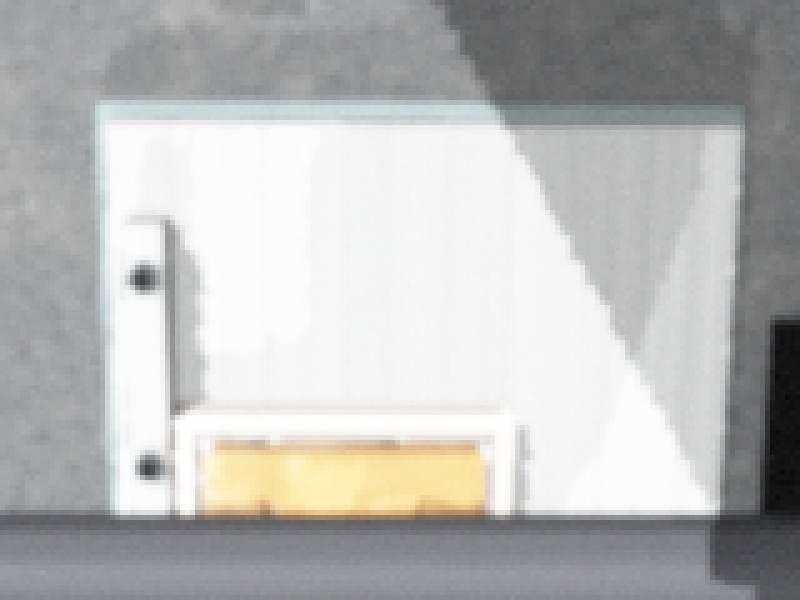

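```bash
python3 - <<'E'
from h import *
w=viewer.grab_frame("wrist");C=lambda u,v:np.array([200+u/5-.4,160+v/5-.4])
o=[(w,C(103,124),(-100,-55,16),1.),(w,C(742,126),(-100,92,16),1.),(w,C(167,217),(-80,-40.5,30),1.)]
x,r=fitpress(o);print(x,np.degrees(x[2]),r)
M=R.from_euler('z',x[2]).as_matrix()[:2,:2]
for u,v in((175,411),(518,410)):
    X=onz(w,C(u,v),26);print(M.T@(X[:2]-x[:2]))
for k in PTS.values(): X=np.r_[x[:2]+M@np.array(k[:2]),k[2]];print(X)
avg(3)
E
```

```text
[530.3 147.5  -0.2] -12.607446570819175 [[ 0.8 -0.5]
 [-0.1 -0.1]
 [-0.6  0.6]]
[-32.7 -39.7]
[-33.5  41.2]
[530.3 147.5   0. ]
[553.7 100.8  16. ]
[545.3  72.4 136. ]
[576.7  65.4 262. ]
avg [439.2 176.  218.2] [0. 0. 0.] [180.  359.9 167.7] F [-0.2  0.2  0.2] 89.81717435564168
```

```bash
python3 - <<'E'
from h import *
s=viewer.grab_frame("scene");t=viewer.grab_frame("top")
def blob(p,x0,y0,x1,y1):
    g=p["img"][y0:y1,x0:x1].max(2)<55
    n,l,st,c=cv2.connectedComponentsWithStats(g.astype(np.uint8));i=1+np.argmax(st[1:,4]);print(st[i],c[i]+[x0,y0]);return c[i]+[x0,y0]
a=blob(s,275,148,298,170);b=blob(t,240,145,270,175)
print(tri([(s,a),(t,b)]))
for p in(s,t): print(viewer.pinpoint("press_ball",p)[:1])
X=tri([(s,a),(t,b)]);print(proj(s,X)-a,proj(t,X)-b)
go((576.7,65.4,330))
E
```

```text
[ 7  6  8  9 58] [285.5 157.9]
[ 9 10 12 12 93] [254.2 160.2]
[578.9  66.4 260.3]
[{'location': [283.3, 160.6], 'score': 0.69}]
[{'location': [250.2, 158.7], 'score': 0.68}]
[[ 0.2 -0. ]] [[-0.2  0.3]]
at [439.1 175.9 218.4] [-180.    -0.1  167.7] F [ 0.5  0.4 -0.5] shift cm [-15.8  -7.9 -11.2]
```

{"name": "step_arm", "arguments": {
  "plan": [0, 0, -3.8, 0, 0, 0, 0, 0, -3.8, 0, 0, 0, 0, 0, -3.8, 0, 0, 0, -3.16, -1.58, 0, 0, 0, 0, -3.16, -1.58, 0, 0, 0, 0],
  "hand": 5.0
}}

```text
time_s: 19.18
ee_pos: [495.4, 132.2, 335.9]
ee_rot: [179.8, 0.3, 167.9]
force: [0.2, 0.0, -0.3]
gripper_width: 59.4
gripper_force: 0.0
```

{"name": "step_arm", "arguments": {
  "plan": [-3.16, -1.58, 0, 0, 0, 0, -3.16, -1.58, 0, 0, 0, 0, -3.16, -1.58, 0, 0, 0, 0, 0, 0, 0, 0, 0, 0, 0, 0, 0, 0, 0, 0]
}}

```text
time_s: 19.6
ee_pos: [577.7, 64.1, 331.1]
ee_rot: [-179.9, -0.2, 167.6]
force: [-0.2, 0.7, -0.2]
gripper_width: 49.9
gripper_force: 0.0
```

```bash
python3 - <<'E'
from h import *
p,r,f=avg(6)
w=viewer.grab_frame("wrist");save(w,'w8');print(viewer.pinpoint("press_ball",w)[:1],proj(w,np.array([578,66,261])))
go((578,66,256));np.set_printoptions(precision=3,suppress=True);turn((180,0,167.6),r)
E
```

```text
avg [576.3  65.7 332.3] [0.3 0.4 0.4] [180.  359.9 167.8] F [-0.3  0.1  0.2] 49.488859195837286
[{'location': [275.0, 225.7], 'score': 0.69}] [[276.3 223.3]]
at [576.3  65.8 332.7] [-180.    -0.1  167.8] F [-0.2  0.   0.4] shift cm [-0.2  0.1  7.7]
rotvec [-0.    -0.002  0.003]
```

{"name": "step_arm", "arguments": {
  "plan": [-0.15, 0, 3.8, 0, 0, 0, 0, 0, 3.8, 0, 0, 0, 0, 0, 0, 0, 0, 0, 0, 0, 0, 0, 0, 0, 0, 0, 0, 0, 0, 0]
}}

```text
time_s: 20.42
ee_pos: [579.4, 65.2, 258.5]
ee_rot: [180.0, 0.1, 167.8]
force: [-0.7, 0.6, -0.1]
gripper_width: 49.8
gripper_force: 0.0
```

{"name": "step_arm", "arguments": {
  "plan": [0, 0, 0, 0, 0, 0, 0, 0, 0, 0, 0, 0, 0, 0, 0, 0, 0, 0, 0, 0, 0, 0, 0, 0, 0, 0, 0, 0, 0, 0],
  "hand": 0,
  "newtons": 20
}}

```text
time_s: 20.83
ee_pos: [579.4, 66.4, 257.8]
ee_rot: [179.8, 0.1, 167.7]
force: [1.2, 4.8, 4.7]
gripper_width: 26.5
gripper_force: 20.0
```

```bash
python3 - <<'E'
from h import *
p,r,f=avg(6);print(sensors.state()["gripper_force"])
E
```

```text
avg [579.4  66.4 257.8] [0. 0. 0.] [179.8   0.1 167.7] F [1.4 5.4 4.4] 26.738331768099258
20.000498592853546
```

{"name": "step_arm", "arguments": {
  "plan": [1.28, 0, -0.26, 0, 0, 0, 1.29, 0, -0.13, 0, 0, 0, 1.3, 0, 0.0, 0, 0, 0, 1.29, 0, 0.13, 0, 0, 0, 0, 0, 0, 0, 0, 0],
  "newtons": 30
}}

```text
time_s: 21.55
ee_pos: [528.3, 77.8, 260.4]
ee_rot: [179.8, 0.2, 167.8]
force: [4.3, 6.2, 2.2]
gripper_width: 26.3
gripper_force: 30.0
```

```bash
cat >> h.py <<'E'
def lev():
    p,r,f=avg(4);d=p-np.array([579.4,66.4,257.8]);ex=np.array([np.cos(np.radians(-12.4)),np.sin(np.radians(-12.4))])
    dx=d[:2]@ex;dy=d[:2]@[-ex[1],ex[0]];x=130*np.sin(.25)+dx;z=130*np.cos(.25)+d[2]
    print('theta',round(.25-np.arctan2(x,z),3),'rad',np.hypot(x,z),'dy',dy,'grip',sensors.state()["gripper_force"])
E
python3 -c "
from h import *
lev()"
```

```text
avg [529.8  77.4 260.6] [0.4 0.1 0. ] [179.8   0.3 167.8] F [4.6 4.9 3.2] 26.218329924951817
theta 0.394 rad 130.1185930808303 dy 0.12620376902700003 grip 30.000479221343994
```

{"name": "step_arm", "arguments": {
  "plan": [1.27, 0, 0.26, 0, 0, 0, 1.24, 0, 0.38, 0, 0, 0, 1.2, 0, 0.51, 0, 0, 0, 1.14, 0, 0.62, 0, 0, 0, 0, 0, 0, 0, 0, 0]
}}

```text
time_s: 22.17
ee_pos: [480.6, 88.4, 242.7]
ee_rot: [179.7, 0.1, 167.8]
force: [1.1, 7.4, 7.3]
gripper_width: 26.5
gripper_force: 30.0
```

{"name": "step_arm", "arguments": {
  "plan": [0.79, 0, 0.57, 0, 0, 0, 0.79, 0, 0.57, 0, 0, 0, 0, 0, 0, 0, 0, 0, 0, 0, 0, 0, 0, 0]
}}

```text
time_s: 22.5
ee_pos: [466.3, 91.6, 232.1]
ee_rot: [179.7, 0.2, 167.7]
force: [0.6, 7.3, 9.5]
gripper_width: 26.3
gripper_force: 30.0
```

```bash
python3 -c "
from h import *
lev()"
```

```text
avg [466.6  91.5 232.4] [0.1 0.  0. ] [179.7   0.2 167.7] F [0.1 6.6 9.2] 26.176698608696274
theta 0.943 rad 130.62686871607525 dy 0.26882553462024394 grip 30.00153958797455
```

{"name": "step_arm", "arguments": {
  "plan": [0.95, 0, 0.89, 0, 0, 0, 0, 0, 0, 0, 0, 0, 0.43, 0, 0.49, 0, 0, 0, 0.43, 0, 0.49, 0, 0, 0, 0, 0, 0, 0, 0, 0]
}}

```text
time_s: 23.12
ee_pos: [448.0, 95.6, 213.0]
ee_rot: [179.7, 0.1, 167.7]
force: [-1.0, 7.4, 9.5]
gripper_width: 26.6
gripper_force: 30.0
```

{"name": "step_arm", "arguments": {
  "plan": [0.38, 0, 0.53, 0, 0, 0, 0.38, 0, 0.53, 0, 0, 0, 0, 0, 0, 0, 0, 0, 0, 0, 0, 0, 0, 0]
}}

```text
time_s: 23.45
ee_pos: [440.8, 97.2, 202.7]
ee_rot: [179.7, 0.1, 167.7]
force: [-2.3, 8.0, 9.9]
gripper_width: 26.6
gripper_force: 30.0
```

```bash
python3 -c "
from h import *
lev()
s=viewer.grab_frame('scene');save(s,'s9')"
```

```text
avg [440.9  97.2 202.9] [0. 0. 0.] [179.7   0.1 167.7] F [-1.6  8.1 10.3] 25.968096274464042
theta 1.246 rad 130.70020411298376 dy 0.3345457348339518 grip 30.001624524593353
```

{"name": "step_arm", "arguments": {
  "plan": [0.33, 0, 0.56, 0, 0, 0, 0.3, 0, 0.57, 0, 0, 0, 0, 0, 0, 0, 0, 0, 0, 0, 0, 0, 0, 0, 0, 0, 0, 0, 0, 0]
}}

```text
time_s: 24.12
ee_pos: [434.4, 98.6, 191.4]
ee_rot: [179.7, 0.0, 167.7]
force: [-2.6, 8.9, 9.9]
gripper_width: 25.9
gripper_force: 30.0
```

```bash
python3 -c "
from h import *
lev();st=sensors.state();print(st['force'],st['time_s'])
for n in ('scene','top'):
  p=viewer.grab_frame(n);save(p,n+'10')
  print([(k,[(np.round(d['location'],1),round(d['score'],2)) for d in viewer.pinpoint(k,p)[:1]]) for k in('pink_cast','dropper','mould','bench_jar','cast','mount_plate')])"
```

```text
avg [434.4  98.6 191.5] [0. 0. 0.] [179.7   0.  167.7] F [-2.9  8.9 10.4] 26.261206069045745
theta 1.347 rad 130.74414963523856 dy 0.3451890026398844 grip 30.00164955854416
[-2.3  8.8 11.2] 24.3167
[('pink_cast', [(array([282.9, 293.3]), 0.71)]), ('dropper', [(array([255. , 279.8]), 0.49)]), ('mould', [(array([344.5, 240. ]), 0.67)]), ('bench_jar', []), ('cast', [(array([159. , 238.5]), 0.79)]), ('mount_plate', [(array([256., 219.]), 0.39)])]
[('pink_cast', [(array([343.1, 249.3]), 0.74)]), ('dropper', [(array([307.6, 256.3]), 0.58)]), ('mould', [(array([324.8, 152.1]), 0.56)]), ('bench_jar', []), ('cast', [(array([184.9, 298.4]), 0.6)]), ('mount_plate', [])]
```

```bash
python3 -c "
from h import *
print(env.job_done())"
```

```text
the job is handed in; nothing more can be done
None
```

I handed the job in with the arm still holding the lever at about 1.35 rad, where the foot's stem should be about 10 mm up (about 15 N on the cast). The plate sat within about 1 mm of both fences when last checked, before the press-down. I took the stem travel from the lever angle without viewing the black ring. The bystander positions re-measured at the end (pink cast, dropper, mould) were unchanged within the detector's few-pixel scatter, but the jar was not detected. No pass/fail result was returned.

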